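# Wind the card terminal up to its mark with the loose crank

### The arm

A 7-joint arm with a two-finger parallel gripper is mounted at the origin on the work surface; the furniture and walls round the work are solid. World frame = base frame: x ahead of the robot, y to its left, z up, the work surface at z = 0. Lengths are in m, angles in rad, forces in N, time in s.
With the tool pointing down it reaches from about 0.35 to 0.9 m from the base axis. Payload 19.9 kg.
Tool frame: the origin (TCP) lies between the finger pads; the fingertips stand 19 mm ahead of it and the grasp point (between the pads) is the TCP; z points along the fingers, y is the direction in which the jaws open and shut (so a half turn about z gives the same grasp; the last joint's range is limited). The gripper opens to 94 mm and grips with 3 to 60 N. Pads are 16 mm wide; open, the fingers measure 119 mm over their backs; the gripper's body (75 mm by 177 mm) begins 78 mm behind the grasp point.
Start: joints at [-1.214, 0.417, -0.01, 1.614, 0.005, 1.111, -0.053], TCP at [0.243, 0.576, 0.224] pointing down, gripper open.
Joint ranges: [-2.81, 2.81], [-0.39, 2.02], [-1.27, 1.25], [0.06, 2.57], [-1.19, 4.33], [0.19, 2], [-2.82, 2.82]. Speed limits (rad/s): [1.89, 1.89, 2.39, 2.39, 3.01, 3.01, 3.01].

### API

Orientations are given as a 3x3 rotation matrix whose columns are the frame's x, y, z axes.
In Python, from rig import robot gives the robot as it stands. Calls block until the motion is done:
- robot.move_ptp(position, orientation): joint-space move of the TCP to a pose.
- robot.move_linear(position, velocity=0.15, frame=None, threshold=None): straight line of the TCP; frame=None keeps the orientation; velocity is the mean speed in m/s. With threshold (N) it stops when the force on the tool has changed by that much, and returns True; else False.
- robot.goto_joints(angles): joint-space move.
- robot.gripper_to(opening): finger opening in m; the grip force is fixed at half the most; returns when the fingers have stopped.
- robot.pause(seconds).
- robot.ik(position, orientation): joint angles nearest the present ones, or None.
- robot.get_state(): the state.
- robot.grab_frame(name): name is "scene" or "side" or "wrist"; returns the picture (480x640x3 uint8, red, green, blue); there is no depth.
- robot.camera_info(name): a dict with "fx", "fy", "cx", "cy" (pixels), "dist" ([k1, k2, p1, p2, k3] as OpenCV has them; the pictures are not rectified), "rvec" (rotation vector, rad) and "tvec" (3), from world to camera coordinates, as OpenCV has them. Camera axes: x right, y down, z forward; pixel columns grow to the right and rows downward; lengths in m; the calibration is good to about 2 mm. A picture is of the moment at which its call begins: read the wrist's pose just before it. camera_info takes no time and is no camera call; for the wrist camera it gives the pose at the moment of the call.
A pose or a line that the arm cannot do raises robot.PlanningError and nothing moves.
- robot.sign_off(): hands the job in, once; it reports no verdict.
The state is a dict: "time": time; "qpos": joint angles; "joint_vel": joint speeds; "effort": joint torques, N m; "ee_pos": TCP position; "tool_rot": TCP orientation; "force": force on the tool from outside, world axes, zero at the start; "moment": the same for the moment, N m; "opening": finger opening in m.
Only numpy, scipy, OpenCV 4.12 (cv2) and the standard library are available. Lean on these libraries where they do the work, as an engineer would, in place of code of your own. Each camera call takes 0.05 s, during which the arm holds its last target.

### The job

Raise the card terminal on its little riser to the green mark: take the loose crank from its wooden holder, put its square tip down the hole in the white drive head and feel gently for the hidden square eye until it drops fully home, then turn it clockwise (seen from above) until the tray's red pointer stands at the green band. Press only lightly and never force the crank, move the tray only with the crank, do not disturb the stamp, vial or mouse, and leave the crank standing fully home in the drive head.

Things in the scene. Friction and masses are not known exactly. Their poses are not given: they have to be found in the camera images.
- crank: loose one-piece crank, 0.16 kg, 104 mm high, mostly in shank and hub, upright. Origin: middle of its foot; z: up its axis; x: toward its arm. From the foot up: round conical pilot 3 mm long (11 to 15.6 mm wide); steel tip 16 mm square, from 3 to 14 mm, flats facing x and y; round shank, 23.6 mm wide, 14 to 62 mm (its lowest 3 mm tapered); collar, 31 mm wide, 61 to 66 mm; black hub 66 to 102 mm
- crank_hub (a point): middle of the crank's black hub, on its axis, 84 mm above the foot; the hub is 34 mm along the crank's x, 24 mm along its y (the place to grip, across y) and 36 mm high
- crank_knob (a point): middle of the crank's upright red knob: 20 mm diameter, 70 mm from the axis along x, 78 to 104 mm above the foot, fixed on a flat arm 14 mm wide, 68 to 78 mm above the foot
- crank_holder: fixed wooden block 70 x 70 x 50 mm with a round hole (26 mm wide, 38 mm deep, floor 12 mm above the desk) in which the crank stands at the start with its foot on the hole's floor. Origin: centre of its underside
- riser: fixed riser. Origin: on the desk under the drive axis; z up. Its grey base, 104 mm wide and 12 mm thick, reaches from 40 mm before the axis to 260 mm behind it (along its +x). On the axis stands a white drive head 66 x 66 mm, top 62 mm above the desk
- drive_mouth (a point): centre of the hole's mouth in the top of the drive head, on the drive axis, 62 mm above the desk; round hole 26 mm wide with a 3 mm chamfer, which guides the crank's shank
- eye_face (a point): flat face of the steel rotor on the drive axis, 40 mm above the desk, 22 mm down the hole. In it is a square eye 18 mm wide, 16 mm deep; its angle varies, unmeasured. The pilot enters at any angle, then a tip at a wrong angle stops on the face (foot at 37 mm); within 0.13 rad of right, each quarter turn, it drops 11 mm more until the shank rests here. The rotor turns stiffly (0.07 N m)
- tray (a joint): rise of the riser's tray, m: 0 is lowest, it starts between 0.002 and 0.013; at 0.030 the red pointer stands at the middle of the green band (5 mm high). It rises 16 mm for each radian that the eye is turned clockwise seen from above, sinks when it is turned back, stays where it is left, and stops at 0.043
- tray_pointer (a point): tip of the red pointer on the tray's front right corner, beside the white scale with the green band; the pointer is 40 mm above the desk when the tray is lowest and should be at 70 mm. The tray is 184 x 92 mm, centred 170 mm behind the drive axis, and carries a card terminal 169 x 80 x 80 mm fixed to it
- rubber_stamp: bystander: loose wooden stamp 29 x 55 x 73 mm, origin at the centre of its underside
- vial: bystander: loose white vial with a green cap, 24 mm diameter, 56 mm high, origin at the centre of its underside
- mouse: bystander: loose black computer mouse 108 x 60 x 36 mm, origin at the centre of its underside

How it is judged:
By the outcome, as a careful person would: the job done as asked, in the order asked, and still so for the second after the job is handed in, with the robot touching nothing.
It also fails if it takes over 54 s, if anything falls off the work surface, if the arm or the gripper's body presses on something with over 40 N, if the wrist force passes 120 N, or if a joint passes its speed limit or range.

## Working session

There is one attempt and no reset: what is moved stays moved. The work goes in short steps, each a Python script; the robot and the scene stay as the last script left them, time stands still between calls to the robot, and variables do not carry over. Pictures are saved under pics/ and viewed, and the job is handed in when it is done.

```bash
ls; mkdir -p pics; python3 - <<'E'
from rig import robot
import cv2
for n in ["scene","side","wrist"]:
    i=robot.camera_info(n); print(n,i)
    cv2.imwrite(f"pics/{n}0.png",robot.grab_frame(n)[:,:,::-1])
print(robot.get_state())
E
```

```text
pics
scene {'fx': 498.7605429439649, 'fy': 498.7605429439649, 'cx': 311.2444133501556, 'cy': 237.55766054264362, 'dist': array([-0.07060007,  0.        ,  0.        ,  0.        ,  0.        ]), 'rvec': array([ 2.2747568 , -0.57565231,  0.22485014]), 'tvec': array([-0.40284194,  0.27035974,  0.87021996])}
side {'fx': 446.79451828912056, 'fy': 446.79451828912056, 'cx': 315.99787668593757, 'cy': 236.05973167623057, 'dist': array([0.02434037, 0.        , 0.        , 0.        , 0.        ]), 'rvec': array([ 1.85099011, -0.46199284,  0.32865499]), 'tvec': array([-0.4095577 ,  0.19322922,  0.57800252])}
wrist {'fx': 356.02741194368036, 'fy': 356.02741194368036, 'cx': 316.413040376296, 'cy': 238.5232702387561, 'dist': array([-0.03785727,  0.        ,  0.        ,  0.        ,  0.        ]), 'rvec': array([-2.4278472 , -1.61256871, -0.21280082]), 'tvec': array([-0.62554506, -0.02779788,  0.39128292])}
{'time': 0.15, 'qpos': array([-1.21349959,  0.41780184, -0.01033743,  1.6140278 ,  0.0047246 ,
        1.11072391, -0.0529639 ]), 'joint_vel': array([ 0.00049924, -0.00237277, -0.00147204, -0.00368392,  0.00097075,
       -0.00116765, -0.00073608]), 'effort': array([ 3.49360262e-04, -8.51524115e+01,  6.38402067e-01, -4.26136100e+01,
       -4.88842372e-02,  1.71071797e-02,  1.25302672e-04]), 'ee_pos': array([0.24258058, 0.57570266, 0.2239941 ]), 'tool_rot': array([[-9.21562358e-01,  3.88230267e-01, -2.82649010e-04],
       [ 3.88230360e-01,  9.21561929e-01, -8.93823484e-04],
       [-8.65307631e-05, -9.33447005e-04, -9.99999561e-01]]), 'force': array([-0.03473295, -0.68508011,  0.72970456]), 'moment': array([ 0.03950141,  0.02083842, -0.02468375]), 'opening': 0.09435235546667989}
```

View pics/scene0.png

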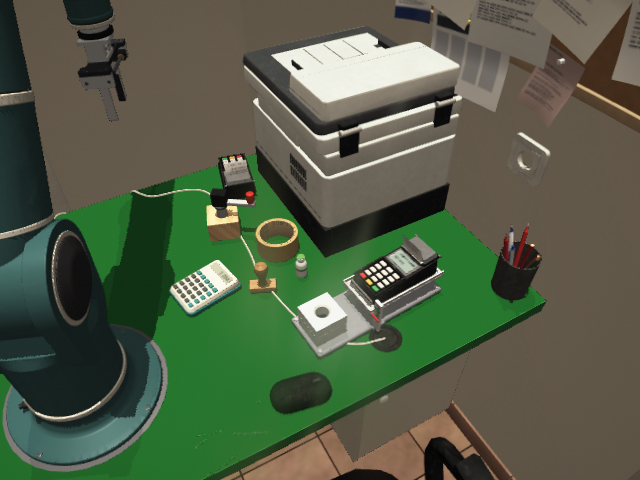

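View pics/side0.png

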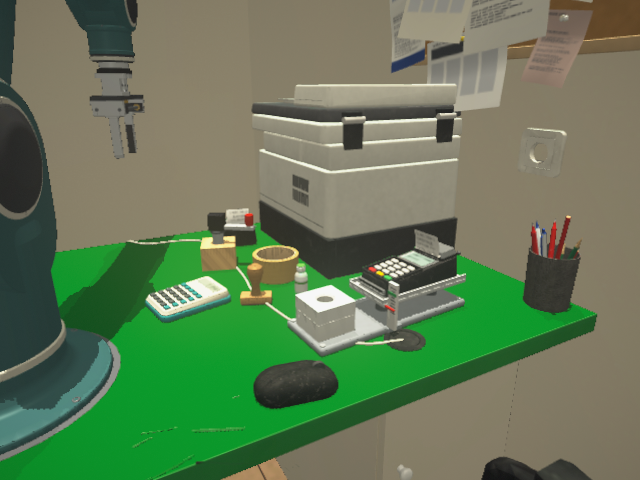

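View pics/wrist0.png

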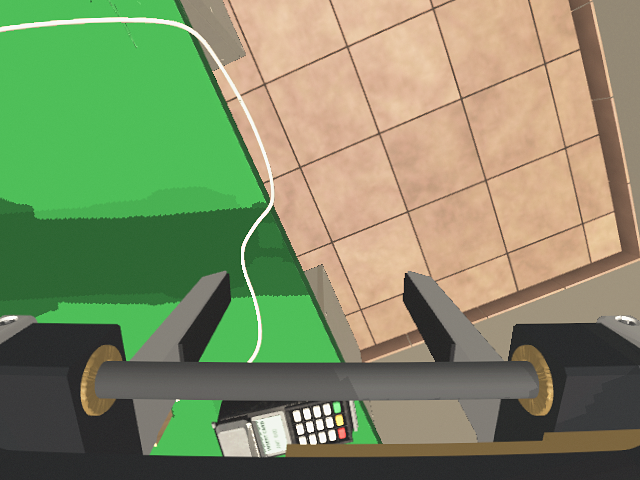

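The scene view shows the crank holder near (223,222), with the black hub at (218,197) and the red knob at (249,197). The drive hole is near (322,312) and the tray pointer is by the scale near (377,315). I'll zoom in for precise pixels.

```bash
cat > h.py <<'E'
import numpy as np, cv2
def ray(ci,uv):
    K=np.array([[ci['fx'],0,ci['cx']],[0,ci['fy'],ci['cy']],[0,0,1]])
    p=cv2.undistortPoints(np.array([[uv]],float),K,ci['dist'])[0,0]
    R=cv2.Rodrigues(ci['rvec'])[0]
    return -R.T@ci['tvec'], R.T@np.array([p[0],p[1],1])
def onz(ci,uv,z):
    c,d=ray(ci,uv); return c+d*(z-c[2])/d[2]
def tri(a,ua,b,ub):
    c1,d1=ray(a,ua);c2,d2=ray(b,ub)
    d1/=np.linalg.norm(d1);d2/=np.linalg.norm(d2)
    s=np.linalg.lstsq(np.c_[d1,-d2],c2-c1,rcond=None)[0]
    p,q=c1+s[0]*d1,c2+s[1]*d2
    return (p+q)/2,np.linalg.norm(p-q)
def proj(ci,P):
    K=np.array([[ci['fx'],0,ci['cx']],[0,ci['fy'],ci['cy']],[0,0,1]])
    return cv2.projectPoints(np.array(P,float).reshape(-1,3),ci['rvec'],ci['tvec'],K,ci['dist'])[0][:,0]
E
python3 - <<'E'
from rig import robot
from h import *
a=cv2.imread('pics/scene0.png');b=cv2.imread('pics/side0.png')
def crop(im,x,y,w,h,s): return cv2.resize(im[y:y+h,x:x+w],(w*s,h*s),interpolation=cv2.INTER_CUBIC)
cv2.imwrite('pics/c1.png',np.vstack([np.hstack([crop(a,190,170,80,80,5),crop(a,290,280,80,80,5)])]))
cv2.imwrite('pics/c2.png',np.vstack([np.hstack([crop(b,190,190,80,80,5),crop(b,285,265,80,80,5)])]))
S=robot.camera_info('scene');T=robot.camera_info('side')
print('mouth',onz(S,(322,312),.062),onz(T,(326,298),.062))
print('hub',onz(S,(218,193),.114)); print('knob',onz(S,(249,195),.116))
for n,u in dict(stamp=(263,290),vial=(301,275),mouse=(300,392),tape=(277,245),corner=(325,250),base_f=(293,321),pen=(513,290)).items(): print(n,onz(S,u,0))
E
```

```text
mouth [ 0.43136294 -0.09097489  0.062     ] [ 0.43383966 -0.08865644  0.062     ]
hub [0.36979799 0.26625633 0.114     ]
knob [0.425642   0.22417017 0.116     ]
stamp [0.3748491  0.05953863 0.        ]
vial [4.62976812e-01 5.86951173e-02 1.11022302e-16]
mouse [ 0.33631873 -0.18390928  0.        ]
tape [0.45692139 0.16571762 0.        ]
corner [0.54413968 0.0994121  0.        ]
base_f [ 3.94073462e-01 -4.11529436e-02 -1.11022302e-16]
pen [ 8.28341264e-01 -1.91257697e-01  1.11022302e-16]
```

View pics/c1.png

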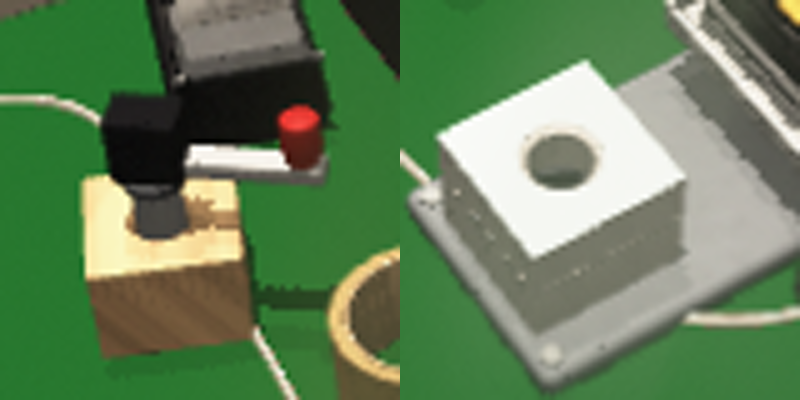

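View pics/c2.png

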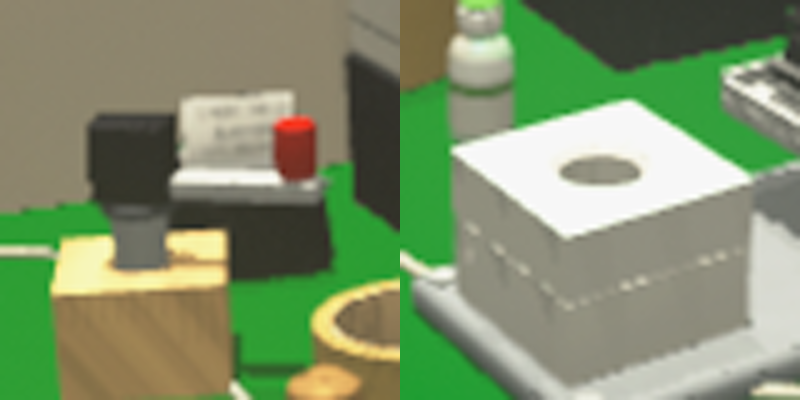

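```bash
python3 - <<'E'
from rig import robot
from h import *
np.set_printoptions(precision=3,suppress=True)
S=robot.camera_info('scene');T=robot.camera_info('side');W=robot.camera_info('wrist')
st=robot.get_state();R=st['tool_rot'];p=st['ee_pos']
Rw=cv2.Rodrigues(W['rvec'])[0];c=-Rw.T@W['tvec']
print('cam in tool',R.T@(c-p)); print((Rw@R).T)
print('tcp px',proj(W,[p,p+R@[0,0,.05],p+R@[0,0,.1],p+R@[0,0,.2]]))
for n,u in dict(mouth=[(322,312),(325.2,298.8)],mouth2=[(322.2,312),(325,299)],hub=[(219,190.5),(217.5,214.5)],knob=[(250,193.8),(249,215)]).items(): print(n,tri(S,u[0],T,u[1]))
for u in [(257,150),(325,250),(245,60),(222,160),(220,185),(253,192)]: print(u,onz(S,u,0),onz(S,u,.1))
def rot(y): # tool x at yaw y, z down
    x=np.array([np.cos(y),np.sin(y),0]);z=np.array([0,0,-1.]);return np.c_[x,np.cross(z,x),z]
for nm,P in dict(crank=(.37,.266,.2),mouth=(.432,-.09,.2)).items():
    for y in np.arange(-np.pi,np.pi,np.pi/8):
        q=robot.ik(P,rot(y)); print(nm,round(y,2),q)
E
```

```text
cam in tool [ 0.075  0.001 -0.161]
[[ 0.    -0.966 -0.26 ]
 [ 1.     0.     0.001]
 [-0.001 -0.26   0.966]]
tcp px [[314.426 301.207]
 [314.805 266.956]
 [315.05  244.853]
 [315.347 218.04 ]]
mouth (array([ 0.431, -0.091,  0.062]), np.float64(0.00017264128582154345))
mouth2 (array([ 0.431, -0.091,  0.062]), np.float64(0.000836630872180909))
hub (array([0.376, 0.279, 0.109]), np.float64(0.00029187944447816195))
knob (array([0.43 , 0.23 , 0.113]), np.float64(0.0012133775053320653))
(257, 150) [0.57  0.539 0.   ] [0.518 0.397 0.1  ]
(325, 250) [0.544 0.099 0.   ] [0.495 0.013 0.1  ]
(245, 60) [0.769 1.112 0.   ] [0.692 0.897 0.1  ]
(222, 160) [0.466 0.542 0.   ] [0.427 0.4   0.1  ]
(220, 185) [0.421 0.438 0.   ] [0.388 0.309 0.1  ]
(253, 192) [0.485 0.369 0.   ] [0.444 0.249 0.1  ]
crank -3.14 [-0.751  0.141  0.065  2.046 -0.011  0.955  0.891]
crank -2.75 [-0.706  0.142  0.017  2.045 -0.003  0.955  1.275]
crank -2.36 [-0.65   0.143 -0.044  2.043  0.008  0.956  1.658]
crank -1.96 [-0.603  0.144 -0.096  2.041  0.017  0.957  2.042]
crank -1.57 [-0.549  0.147 -0.155  2.04   0.028  0.957  2.
[... 987 characters left out ...]
5  0.961 -2.774]
mouth -1.18 [-0.841  0.198  1.093  2.1   -0.215  0.961 -2.381]
mouth -0.79 [-0.841  0.198  1.093  2.1   -0.215  0.961 -1.988]
mouth -0.39 [-0.661  0.151  0.873  2.097 -0.142  0.952 -1.674]
mouth 0.0 [-0.752  0.17   0.981  2.098 -0.173  0.955 -1.248]
mouth 0.39 [-0.704  0.159  0.923  2.097 -0.155  0.954 -0.875]
mouth 0.79 [-0.68   0.154  0.895  2.097 -0.147  0.953 -0.49 ]
mouth 1.18 [-0.657  0.15   0.868  2.097 -0.141  0.952 -0.105]
mouth 1.57 [-0.634  0.147  0.842  2.096 -0.134  0.952  0.28 ]
mouth 1.96 [-0.612  0.143  0.816  2.096 -0.128  0.951  0.667]
mouth 2.36 [-0.589  0.14   0.79   2.095 -0.122  0.951  1.053]
mouth 2.75 [-0.555  0.136  0.752  2.094 -0.114  0.951  1.436]
```

```bash
cat >> h.py <<'E'
np.set_printoptions(precision=4,suppress=True)
def rot(y):
    x=np.array([np.cos(y),np.sin(y),0]);z=np.array([0,0,-1.]);return np.c_[x,np.cross(z,x),z]
E
python3 - <<'E'
from rig import robot
from h import *
robot.move_ptp([.372,.27,.25],rot(np.pi-.68))
W=robot.camera_info('wrist');np.save('w1.npy',W,allow_pickle=True)
cv2.imwrite('pics/w1.png',robot.grab_frame('wrist')[:,:,::-1])
s=robot.get_state();print(s['time'],s['qpos'],s['ee_pos'],s['force'])
E
```

```text
1.4583 [-0.869   0.0898  0.1825  1.981  -0.0185  1.0725  0.2148] [0.3717 0.2713 0.2498] [ 0.2164  0.7488 -0.4956]
```

View pics/w1.png

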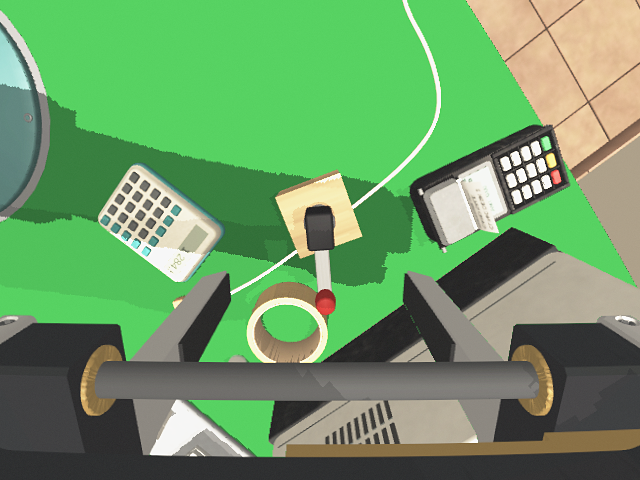

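The wrist view shows the hub at about (320,225) and the red knob at about (325,300). Only empty green desk surrounds the holder within finger reach. I'll measure both with masks.

```bash
python3 - <<'E'
from h import *
im=cv2.imread('pics/w1.png');W=np.load('w1.npy',allow_pickle=True).item()
hsv=cv2.cvtColor(im,cv2.COLOR_BGR2HSV)
red=cv2.inRange(hsv,(0,150,60),(8,255,255))|cv2.inRange(hsv,(172,150,60),(180,255,255))
red[:, :290]=0;red[:,360:]=0
ys,xs=np.nonzero(red);print('red',xs.min(),xs.max(),ys.min(),ys.max(),xs.mean(),ys.mean())
r=im[190:320,270:370];cv2.imwrite('pics/w1c.png',cv2.resize(r,None,fx=6,fy=6,interpolation=cv2.INTER_NEAREST)[:,:])
E
```

```text
red 315 334 289 314 324.9264705882353 301.78921568627453
```

View pics/w1c.png

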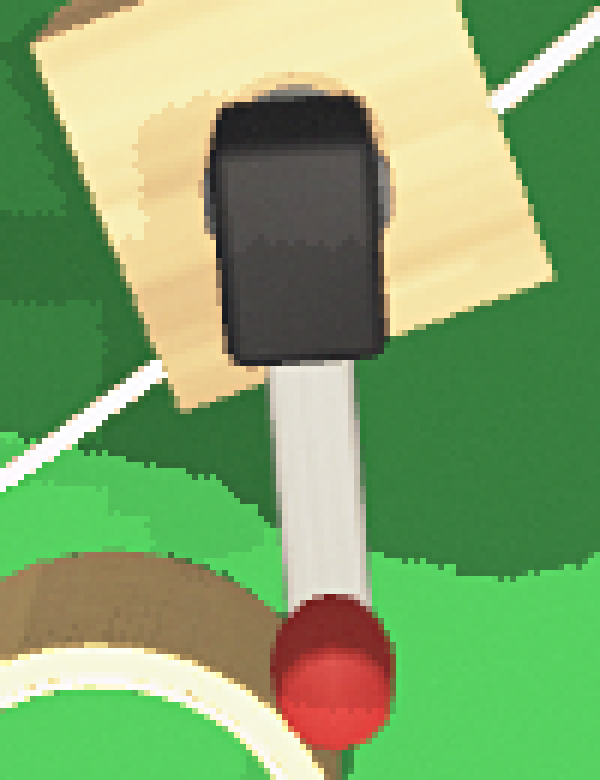

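```bash
python3 - <<'E'
from h import *
W=np.load('w1.npy',allow_pickle=True).item()
h=onz(W,(320.2,232),.114);k=onz(W,(325.8,306.2),.116)
print(h,k,np.linalg.norm((k-h)[:2]),np.arctan2(*(k-h)[1::-1]))
for a,b in [((217,148),(232,360)),((371,148),(385,352)),((267,366),(288,612)),((352,360),(370,600))]:
    z=.114 if b[1]<400 else .090
    A,B=[onz(W,(270+u/6,190+v/6),z) for u,v in (a,b)]
    print(np.linalg.norm((B-A)[:2]),np.arctan2(*(B-A)[1::-1]))
# hole of holder top
print(onz(W,(270+297/6,190+73/6),.05))
E
```

```text
[0.3733 0.2756 0.114 ] [0.4301 0.2366 0.116 ] 0.06889250286680236 -0.6012491811681994
0.03136381710758088 -0.6153632453471962
0.030187814241270625 -0.5988907616006918
0.041860298179671525 -0.5973626009328892
0.040746913758707336 -0.596618911733413
[0.3612 0.2852 0.05  ]
```

```bash
python3 - <<'E'
from rig import robot
from h import *
R=rot(np.pi-.602)
robot.move_ptp([.3733,.2756,.17],R)
robot.pause(0.1)
print(robot.get_state()['ee_pos'])
print(robot.move_linear([.3733,.2756,.100],velocity=.1,threshold=8))
s=robot.get_state();print(s['time'],s['ee_pos'],s['force'])
robot.gripper_to(0.015)
s=robot.get_state();print(s['time'],s['ee_pos'],s['force'],s['moment'],s['opening'])
cv2.imwrite('pics/w2.png',robot.grab_frame('wrist')[:,:,::-1])
E
```

```text
[0.374  0.2765 0.1717]
False
2.825 [0.3736 0.2758 0.1005] [-0.2914 -0.176  -0.8683]
3.9 [0.3732 0.2754 0.0999] [-1.6914 -0.5781  0.6151] [-0.3951  0.2844 -0.0109] 0.02381483877064111
```

View pics/w2.png

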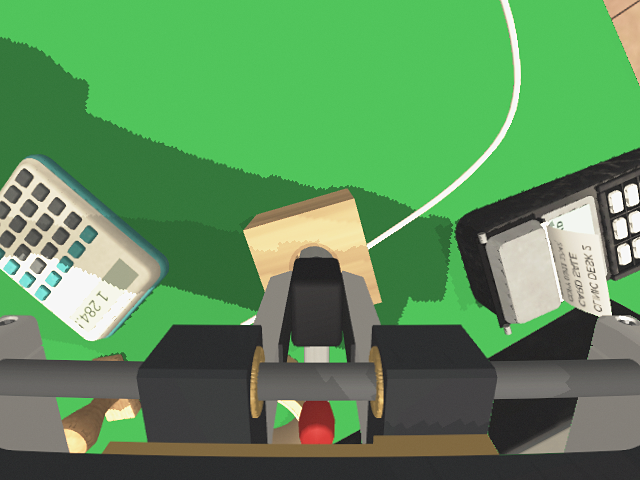

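Gripped at an opening of 23.8 mm, which matches the hub. Next I lift and look at the drive mouth from above on the way over.

```bash
python3 - <<'E'
from rig import robot
from h import *
R=rot(np.pi-.602)
print(robot.move_linear([.3733,.2756,.22],velocity=.15,threshold=12))
robot.pause(.1)
s=robot.get_state();print(s['time'],s['ee_pos'],s['force'],s['moment'],s['opening'])
robot.move_linear([.40,.08,.22],velocity=.3)
robot.move_linear([.495,-.134,.22],velocity=.3)
robot.pause(.15)
W=robot.camera_info('wrist');np.save('w3.npy',W,allow_pickle=True)
cv2.imwrite('pics/w3.png',robot.grab_frame('wrist')[:,:,::-1])
s=robot.get_state();print(s['time'],s['ee_pos'],s['force'],s['moment'],s['qpos'])
cv2.imwrite('pics/scene3.png',robot.grab_frame('scene')[:,:,::-1])
E
```

```text
False
5.0 [0.373  0.2753 0.2191] [ 1.0444  0.4857 -2.6057] [ 0.0127 -0.0001  0.0026] 0.024158660594091965
6.9417 [ 0.495  -0.1327  0.2201] [-0.1192 -0.1792 -1.4532] [-0.0596  0.0374 -0.0159] [-0.2874  0.2466  0.5715  1.9111 -0.1557  1.0271  1.3219]
```

View pics/w3.png

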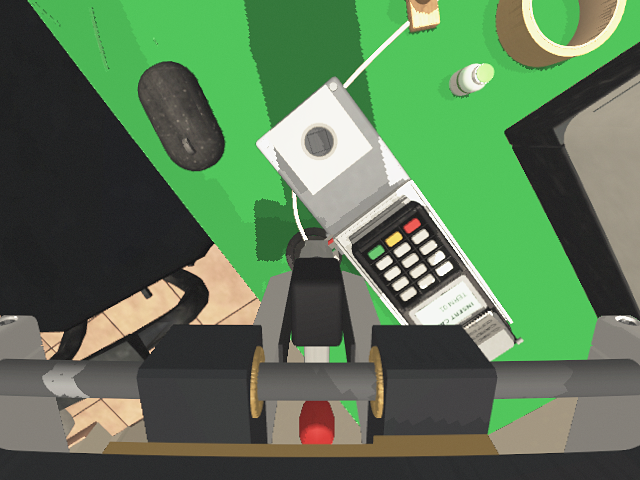

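View pics/scene3.png

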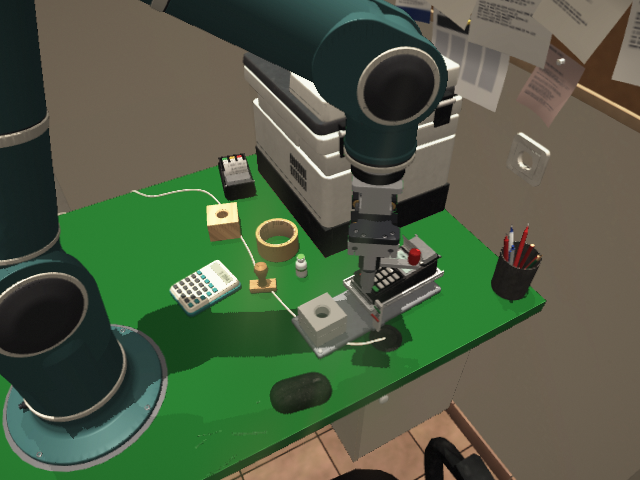

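The wrist view shows the mouth at about (319,140) with a squarish eye inside. The crank is held with its hub at (316,300). I'll zoom in on the mouth.

```bash
python3 - <<'E'
import cv2,numpy as np
im=cv2.imread('pics/w3.png')[105:175,280:360]
im=cv2.resize(im,None,fx=8,fy=8,interpolation=cv2.INTER_CUBIC)
cv2.imwrite('pics/w3c.png',cv2.convertScaleAbs(im,alpha=1.3))
E
```

```text
(no output)
```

View pics/w3c.png

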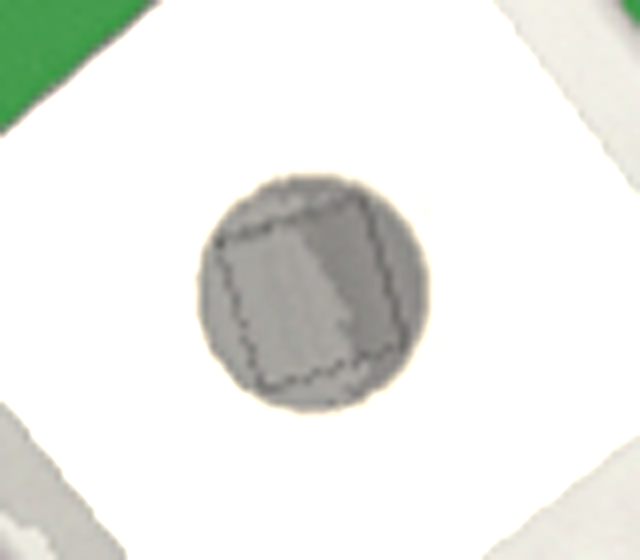

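```bash
python3 - <<'E'
from h import *
W=np.load('w3.npy',allow_pickle=True).item()
P=lambda u,v:(280+(u+.5)/8-.5,105+(v+.5)/8-.5)
c=onz(W,P(314,292.5),.059);print('mouth',c)
print([onz(W,P(*u),.059)[:2]-c[:2] for u in [(198,292),(430,292),(314,173),(314,412)]])
q=[onz(W,P(*u),.040)[:2] for u in [(218,242),(362,196),(405,350),(264,388)]]
print('eye centre',np.mean(q,0))
for i in range(4):
    d=q[(i+1)%4]-q[i];print(np.linalg.norm(d),np.arctan2(d[1],d[0]),(np.arctan2(d[1],d[0]))%(np.pi/2))
E
```

```text
mouth [ 0.4331 -0.0862  0.059 ]
[array([-0.0072, -0.0104]), array([0.0071, 0.0105]), array([-0.0104,  0.0071]), array([ 0.0106, -0.0072])]
eye centre [ 0.4332 -0.0863]
0.017344566327827157 1.2703966557591622 1.2703966557591622
0.017978521967394395 -0.31171463530794424 1.2590816914869523
0.01697336020149407 -1.9126054055404704 1.2289872480493227
0.01727567740099774 2.8517475835020623 1.2809512567071657
```

```bash
python3 - <<'E'
from rig import robot
from h import *
S=robot.camera_info('scene');W=np.load('w3.npy',allow_pickle=True).item()
R=rot(np.pi-.602);p=np.array([.495,-.1327,.2201])
k=p+R@[-.07,0,-.016]
print('pred knob top scene',proj(S,k),'bottom',proj(S,k+[0,0,-.026]))
c=[p+R@[a,b,-.014] for a,b in [(.017,-.012),(.017,.012),(-.017,.012),(-.017,-.012)]]
print('pred hub top wrist',proj(W,c)); print('knob wrist',proj(W,k))
im=cv2.imread('pics/scene3.png')[235:285,385:435];a=cv2.resize(im,None,fx=8,fy=8)
im=cv2.imread('pics/w3.png')[240:340,270:370];b=cv2.resize(im,None,fx=4,fy=4)
cv2.imwrite('pics/chk.png',np.hstack([a,b]))
E
```

```text
pred knob top scene [[414.9398 249.8548]] bottom [[412.8449 261.2883]]
pred hub top wrist [[286.7464 280.3732]
 [341.1152 280.4866]
 [339.5335 348.3301]
 [288.2163 348.2374]]
knob wrist [[313.7909 442.3309]]
```

View pics/chk.png

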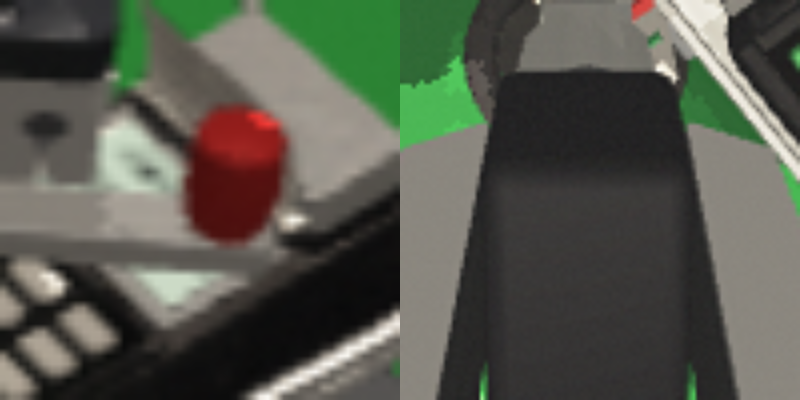

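```bash
python3 - <<'E'
from rig import robot
from h import *
S=robot.camera_info('scene')
print('mouth scene corrected',onz(S,(322,310.7),.062))
R=rot(np.pi-1.88)
m=[.4320,-.0880]
robot.move_linear([.46,-.10,.20],velocity=.3)
robot.move_ptp([*m,.175],R)
robot.pause(.2)
s=robot.get_state();print(s['time'],s['ee_pos'],s['force'],s['moment'],s['qpos'])
for n in ['scene','side']: cv2.imwrite(f'pics/{n}4.png',robot.grab_frame(n)[:,:,::-1])
a=cv2.imread('pics/scene4.png')[230:350,260:400];b=cv2.imread('pics/side4.png')[200:320,260:400]
cv2.imwrite('pics/c4.png',cv2.resize(np.hstack([a,b]),(784,336),interpolation=cv2.INTER_CUBIC))
T=robot.camera_info('side')
ax=np.array(s['ee_pos'])-[0,0,.088]
print('foot,tip top',proj(S,[ax,ax+[0,0,.014],ax+[0,0,.06]]),proj(T,[ax,ax+[0,0,.014],ax+[0,0,.06]]))
E
```

```text
mouth scene corrected [ 0.4328 -0.0884  0.062 ]
8.7083 [ 0.4321 -0.0881  0.1751] [-0.3197  0.3926 -1.746 ] [-0.0185  0.0809  0.0367] [-0.5248  0.1796  0.7266  2.1204 -0.1531  0.8919 -0.0184]
foot,tip top [[321.5956 302.1418]
 [321.5903 297.1807]
 [321.5706 280.0694]] [[324.8877 282.9287]
 [324.9216 274.2992]
 [325.0376 245.1242]]
```

View pics/c4.png

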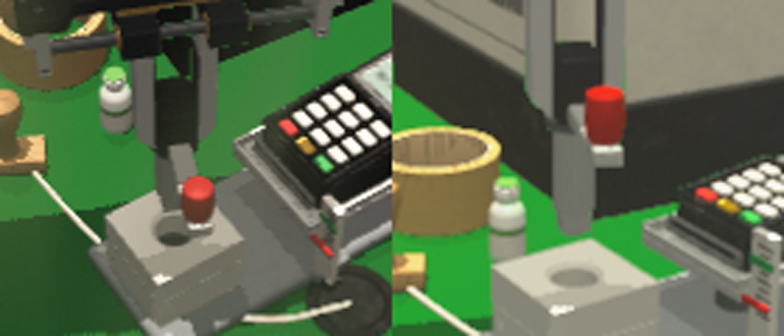

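The crank hangs over the mouth in both views: in the side view the foot is at x≈325 and the hole at x≈325. Now a gentle descent.

```bash
python3 - <<'E'
from rig import robot
from h import *
m=[.4324,-.0882]
robot.move_linear([*m,.155],velocity=.1)
robot.pause(.15)
s0=robot.get_state();print(s0['time'],s0['ee_pos'],s0['force'],s0['moment'])
hit=robot.move_linear([*m,.114],velocity=.03,threshold=4)
s=robot.get_state();print(hit,s['time'],s['ee_pos'],s['force']-s0['force'],s['moment']-s0['moment'],s['opening'])
E
```

```text
9.3083 [ 0.4326 -0.0883  0.1554] [-0.4583 -0.3731 -1.4608] [-0.019   0.0924  0.0346]
False 10.825 [ 0.4325 -0.0882  0.1141] [ 0.4773  0.6871 -0.4978] [-0.0256  0.0083 -0.0193] 0.023678210757040706
```

It went to the home height (foot at 26 mm) without resistance. I'll confirm by pressing lightly for the seat, then take pictures.

```bash
python3 - <<'E'
from rig import robot
from h import *
m=[.4324,-.0882]
s0=robot.get_state()
hit=robot.move_linear([*m,.111],velocity=.01,threshold=4)
s=robot.get_state();print(hit,s['time'],s['ee_pos'],s['force']-s0['force'],s['moment']-s0['moment'])
for n in ['scene','side']: cv2.imwrite(f'pics/{n}5.png',robot.grab_frame(n)[:,:,::-1])
a=cv2.imread('pics/scene5.png')[250:350,290:430];b=cv2.imread('pics/side5.png')[240:340,290:430]
cv2.imwrite('pics/c5.png',cv2.resize(np.hstack([a,b]),(784,280),interpolation=cv2.INTER_CUBIC))
E
```

```text
True 11.0333 [ 0.4326 -0.0882  0.1137] [-2.9674  0.277  12.6032] [ 0.1118  0.6578 -0.0479]
```

View pics/c5.png

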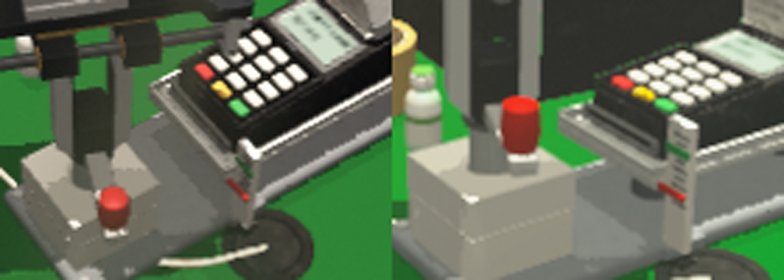

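```bash
python3 - <<'E'
import cv2,numpy as np
a=cv2.imread('pics/side0.png')[265:345,370:420];b=cv2.imread('pics/scene0.png')[285:335,355:405]
a=cv2.resize(a,None,fx=7,fy=7,interpolation=cv2.INTER_CUBIC);b=cv2.resize(b,None,fx=8,fy=8,interpolation=cv2.INTER_CUBIC)
o=np.zeros((560,750,3),np.uint8);o[:a.shape[0],:350]=a;o[:400,350:]=b;cv2.imwrite('pics/ptr0.png',o)
E
```

```text
(no output)
```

View pics/ptr0.png

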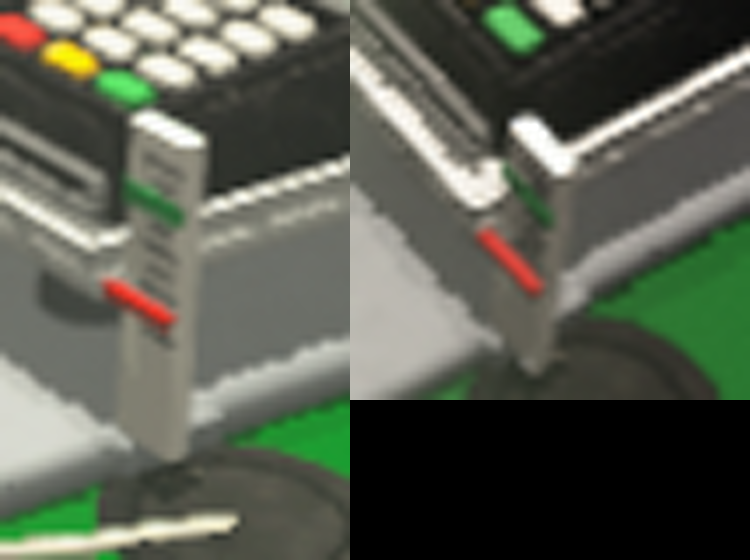

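```bash
python3 - <<'E'
from rig import robot
from h import *
T=robot.camera_info('side');S=robot.camera_info('scene')
# pointer tip in both views (right end of red), and band at right end
P,e=tri(T,(370+170/7,265+320/7),S,(355+(540-350)/8,285+288/8));print('ptr tip',P,e)
B,e=tri(T,(370+182/7,265+217/7),S,(355+(548-350)/8,285+218/8));print('band',B,e)
x,y=P[:2]
pr=proj(T,[[x,y,z] for z in (.04,.05,.06,.07)]);print(pr)
pr=proj(S,[[x,y,z] for z in (.04,.05,.06,.07)]);print(pr)
# unload the press
robot.move_linear([.4326,-.0882,.1143],velocity=.02)
robot.pause(.2);s=robot.get_state();print(s['time'],s['ee_pos'],s['force'],s['moment'])
E
```

```text
ptr tip [ 0.5172 -0.1495  0.0481] 0.001282689840595682
band [ 0.5189 -0.1481  0.0714] 0.00023498240030647876
[[394.4397 315.6243]
 [394.7881 309.6264]
 [395.1405 303.5729]
 [395.497  297.4628]]
[[378.0471 323.6168]
 [378.4813 320.3431]
 [378.9218 317.0178]
 [379.3687 313.6396]]
11.5833 [ 0.4325 -0.0882  0.1142] [-0.6353 -0.2676 -1.7985] [-0.0205  0.0145  0.0029]
```

Seated firmly at the home height, and I've taken the pressure off again. The pointer needs about 24 mm more, roughly 1.45 rad plus play. Next I turn clockwise using only joint 7.

```bash
python3 - <<'E'
from rig import robot
from h import *
q=robot.get_state()['qpos'].copy()
q0=q.copy()
for i in range(5):
    q[6]=q0[6]-.25*(i+1)
    robot.goto_joints(q)
    s=robot.get_state();print(s['time'],s['ee_pos'],s['qpos'][6],s['force'],s['moment'])
robot.pause(.2)
for n in ['scene','side']: cv2.imwrite(f'pics/{n}6.png',robot.grab_frame(n)[:,:,::-1])
s=robot.get_state();print(s['time'],s['ee_pos'],s['qpos'][6],s['force'],s['moment'])
a=cv2.imread('pics/side6.png');b=cv2.imread('pics/scene6.png')
a=cv2.resize(a[265:345,370:420],None,fx=7,fy=7,interpolation=cv2.INTER_CUBIC);b=cv2.resize(b[265:345,300:400],None,fx=4,fy=4,interpolation=cv2.INTER_CUBIC)
o=np.zeros((560,750,3),np.uint8);o[:,:350]=a;o[:320,350:]=b;cv2.imwrite('pics/ptr6.png',o)
E
```

```text
11.9417 [ 0.4325 -0.088   0.1142] -0.1538910739193316 [ 0.1159  1.069  -2.744 ] [ 0.4349  0.1044 -0.0133]
12.3 [ 0.4324 -0.0881  0.1142] -0.40130295673154454 [-0.9457  2.3915 -2.3416] [0.6335 0.2445 0.0515]
12.6583 [ 0.4324 -0.0881  0.1142] -0.6503730521377364 [-0.112   2.2405 -1.4729] [0.9387 0.3944 0.0198]
13.0167 [ 0.4324 -0.0881  0.1142] -0.9000572087829412 [-1.1041  4.7569 -1.5736] [1.3556 0.5926 0.0059]
13.375 [ 0.4324 -0.088   0.1142] -1.1521423804315976 [-1.5037  5.6615 -0.94  ] [ 1.5017  0.6869 -0.013 ]
13.675 [ 0.4324 -0.088   0.1142] -1.1514404218067897 [-1.4817  3.9088 -0.1662] [1.5121 0.6526 0.0212]
```

View pics/ptr6.png

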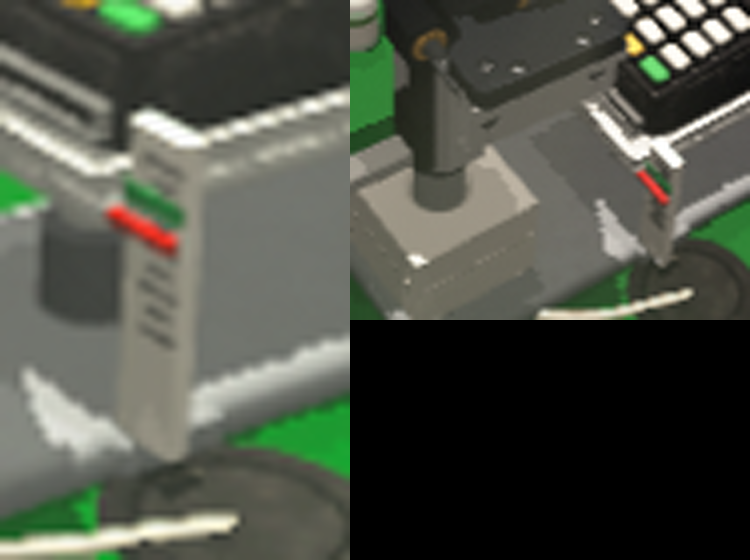

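The pointer has risen to just under the green band, from about row 304 to 230 in the zoom. The remaining rise is about 5 mm, so I turn 0.25 rad more and measure more carefully.

```bash
cat > look.py <<'E'
from rig import robot
from h import *
def look(tag):
    for n in ['scene','side']: cv2.imwrite(f'pics/{n}{tag}.png',robot.grab_frame(n)[:,:,::-1])
    a=cv2.imread(f'pics/side{tag}.png');b=cv2.imread(f'pics/scene{tag}.png')
    C={'side':robot.camera_info('side'),'scene':robot.camera_info('scene')}
    out={}
    for n,im,(x0,x1,y0,y1) in [('side',a,(382,400,285,318)),('scene',b,(364,384,297,325))]:
        h=cv2.cvtColor(im,cv2.COLOR_BGR2HSV)[y0:y1,x0:x1]
        r=(cv2.inRange(h,(0,120,90),(8,255,255))|cv2.inRange(h,(172,120,90),(180,255,255)))
        g=cv2.inRange(h,(50,70,30),(85,255,200))
        for k,m in (('r',r),('g',g)):
            nn,l,st,ce=cv2.connectedComponentsWithStats(m)
            if nn<2: continue
            j=1+np.argmax(st[1:,4]);ys,xs=np.nonzero(l==j)
            out[n+k]=(xs.mean()+x0,ys.mean()+y0);e=xs>=xs.max()-1
            print(n,k,'n',len(xs),'x',xs.min()+x0,xs.max()+x0,'y',ys.min()+y0,ys.max()+y0,'c',out[n+k],'slope',np.polyfit(xs,ys,1)[0])
    for k in 'rg':
        if 'side'+k in out and 'scene'+k in out: print(k,tri(C['side'],out['side'+k],C['scene'],out['scene'+k]))
    A=cv2.resize(a[265:345,370:420],None,fx=7,fy=7,interpolation=cv2.INTER_CUBIC);B=cv2.resize(b[285:335,355:405],None,fx=8,fy=8,interpolation=cv2.INTER_CUBIC)
    o=np.zeros((560,750,3),np.uint8);o[:,:350]=A;o[:400,350:]=B;cv2.imwrite(f'pics/ptr{tag}.png',o)
E
python3 - <<'E'
from look import *
q=robot.get_state()['qpos'].copy()
q[6]-=.25
robot.goto_joints(q);robot.pause(.15)
s=robot.get_state();print(s['time'],s['ee_pos'],s['qpos'][6],s['force'],s['moment'])
look('7')
E
```

```text
14.175 [ 0.4324 -0.0879  0.1142] -1.394811038927635 [-0.8023  5.2894 -1.0369] [1.5762 0.5154 0.0175]
side r n 29 x 385 394 y 292 298 c (np.float64(389.86206896551727), np.float64(294.8965517241379)) slope 0.5382678751258811
side g n 13 x 388 395 y 291 295 c (np.float64(391.3076923076923), np.float64(292.53846153846155)) slope 0.5466472303206995
scene r n 25 x 372 379 y 306 314 c (np.float64(375.2), np.float64(310.0)) slope 1.0249999999999997
scene g n 7 x 375 379 y 307 311 c (np.float64(377.14285714285717), np.float64(308.85714285714283)) slope 0.9342105263157889
r (array([ 0.515 , -0.1389,  0.0701]), np.float64(0.00023187926464333805))
g (array([ 0.517 , -0.1406,  0.0742]), np.float64(0.0015160824446722335))
```

View pics/ptr7.png

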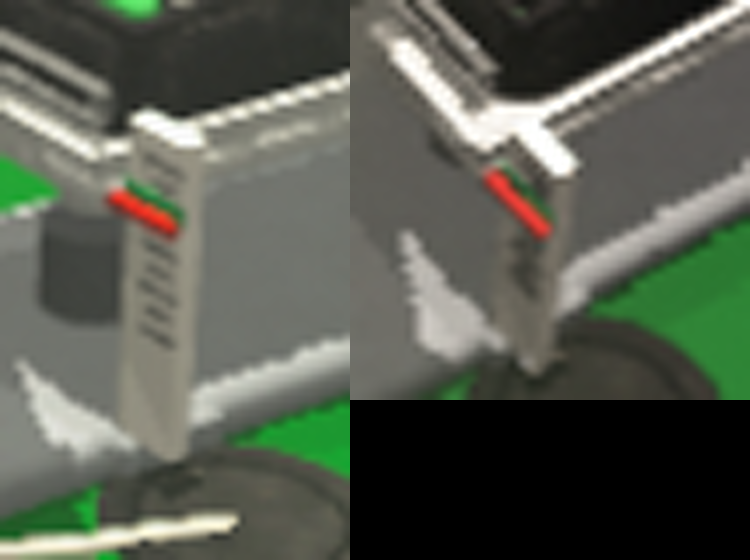

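```bash
python3 - <<'E'
from rig import robot
from h import *
C={'side':robot.camera_info('side'),'scene':robot.camera_info('scene')}
for tag in '0567':
    out={}
    for n,(x0,x1,y0,y1) in [('side',(382,400,285,318)),('scene',(364,384,297,325))]:
        im=cv2.imread(f'pics/{n}{tag}.png')
        h=cv2.cvtColor(im,cv2.COLOR_BGR2HSV)[y0:y1,x0:x1].astype(int)
        # weighted centroids (excess red / green) for subpixel
        f=im[y0:y1,x0:x1].astype(float);B,G,R=f[...,0],f[...,1],f[...,2]
        for k,w in (('r',np.clip(R-np.maximum(G,B)-25,0,None)),('g',np.clip(G-np.maximum(R,B)-12,0,None))):
            m=(w>0).astype(np.uint8);nn,l,st,ce=cv2.connectedComponentsWithStats(m)
            if nn<2: continue
            j=1+np.argmax(st[1:,4]);w=w*(l==j);yy,xx=np.mgrid[y0:y1,x0:x1]
            out[n+k]=((w*xx).sum()/w.sum(),(w*yy).sum()/w.sum(),st[j,4])
    print(tag,{k:np.round(v,2) for k,v in out.items()})
    for k in 'rg':
        if 'side'+k in out and 'scene'+k in out: print(k,tri(C['side'],out['side'+k][:2],C['scene'],out['scene'+k][:2]))
T=C['side'];Rm=cv2.Rodrigues(T['rvec'])[0];print('side cam',-Rm.T@T['tvec'])
E
```

```text
0 {'sider': array([389.39, 307.65,  45.  ]), 'sideg': array([391.29, 293.3 ,  43.  ]), 'scener': array([374.62, 317.09,  30.  ]), 'sceneg': array([377.03, 309.27,  19.  ])}
r (array([ 0.5154, -0.1391,  0.0489]), np.float64(0.000427666389163671))
g (array([ 0.517 , -0.1405,  0.0729]), np.float64(0.0013619750517976973))
5 {'sider': array([390.08, 308.34,  39.  ]), 'sideg': array([391.45, 293.56,  41.  ]), 'scener': array([375.54, 318.19,  29.  ]), 'sceneg': array([377.37, 309.8 ,  17.  ])}
r (array([ 0.5151, -0.1418,  0.049 ]), np.float64(0.0012415828944179498))
g (array([ 0.5165, -0.1418,  0.0731]), np.float64(0.001826934137821876))
6 {'sider': array([390.01, 297.15,  43.  ]), 'sideg': array([391.44, 293.34,  38.  ]), 'scener': array([375.37, 311.29,  32.  ]), 'sceneg': array([377.05, 309.23,  18.  ])}
r (array([ 0.5154, -0.1392,  0.0665]), np.float64(0.0004131540837450664))
g (array([ 0.5172, -0.1404,  0.0728]), np.float64(0.0011763966990986816))
7 {'sider': array([389.91, 294.75,  40.  ]), 'sideg': array([391.33, 292.54,  21.  ]), 'scener': array([375.4 , 309.96,  33.  ]), 'sceneg': array([376.84, 308.52,  11.  ])}
r (array([ 0.5151, -0.1391,  0.0704]), np.float64(0.0005206903014490266))
g (array([ 0.5174, -0.1395,  0.0737]), np.float64(0.0008757290201834865))
side cam [ 0.1349 -0.6222  0.3659]
```

```bash
python3 - <<'E'
from look import *
q=robot.get_state()['qpos'].copy()
q[6]-=.125
robot.goto_joints(q);robot.pause(.15)
s=robot.get_state();print(s['time'],s['ee_pos'],s['qpos'][6],s['force'],s['moment'])
look('8')
E
```

```text
14.675 [ 0.4324 -0.0879  0.1142] -1.513414868354094 [-1.1286  5.98   -1.3689] [ 1.4977  0.4179 -0.0205]
side r n 27 x 385 395 y 291 297 c (np.float64(390.0), np.float64(294.0)) slope 0.5175438596491226
side g n 4 x 389 392 y 291 292 c (np.float64(390.5), np.float64(291.5)) slope 0.39999999999999997
scene r n 23 x 372 379 y 306 313 c (np.float64(375.5652173913044), np.float64(309.6521739130435)) slope 0.9601510067114092
scene g n 1 x 378 378 y 309 309 c (np.float64(378.0), np.float64(309.0)) slope 0.4285714285714283
r (array([ 0.515 , -0.1395,  0.0718]), np.float64(0.000673403680396393))
g (array([ 0.5157, -0.1424,  0.0769]), np.float64(0.004302901790754763))look.py:17: RankWarning: Polyfit may be poorly conditioned
  print(n,k,'n',len(xs),'x',xs.min()+x0,xs.max()+x0,'y',ys.min()+y0,ys.max()+y0,'c',out[n+k],'slope',np.polyfit(xs,ys,1)[0])
```

View pics/ptr8.png

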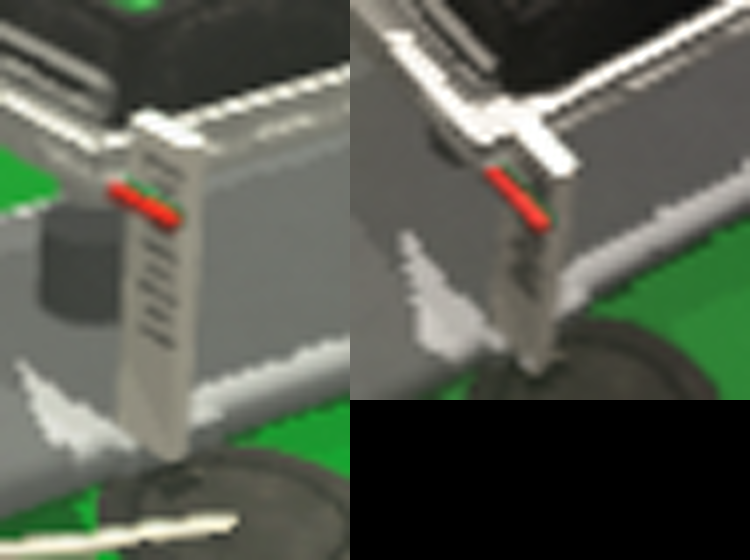

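The pointer now nearly covers the band in both views. The absolute and relative estimates differ by about 3 mm, so I'll release, back off and take a closer, flatter wrist view of the pointer.

```bash
python3 - <<'E'
from rig import robot
from h import *
s=robot.get_state();np.save('qturn.npy',s['qpos']);print(s['ee_pos'],s['tool_rot'][:,0])
robot.gripper_to(0.06)
robot.move_linear([*s['ee_pos'][:2],.22],velocity=.2)
s=robot.get_state();print(s['time'],s['qpos'],s['force'])
for n in ['scene','side']: cv2.imwrite(f'pics/{n}9.png',robot.grab_frame(n)[:,:,::-1])
t=np.array([.515,-.14,.07])
for th in (.6,.8,1.0):
  for yw in (-.3,0,.3):
    f=np.array([np.cos(yw),np.sin(yw),0])
    z=np.sin(th)*f+[0,0,-np.cos(th)];x=-np.cos(th)*f+[0,0,-np.sin(th)]
    R=np.c_[x,np.cross(z,x),z]
    cz=-.26*x+.966*z
    cam=t-.29*cz; tcp=cam-.075*x+.161*z
    print(th,yw,tcp,robot.ik(tcp,R))
a=cv2.imread('pics/scene9.png')[230:350,270:410];b=cv2.imread('pics/side9.png')[220:340,270:410]
cv2.imwrite('pics/c9.png',cv2.resize(np.hstack([a,b]),(784,336),interpolation=cv2.INTER_CUBIC))
E
```

```text
[ 0.4324 -0.0879  0.1142] [ 0.9416 -0.3366 -0.0012]
16.1917 [-0.5646  0.1019  0.7448  2.0723 -0.0827  0.9976 -1.6977] [-0.0137  0.0852 -0.3051]
0.6 -0.3 [ 0.4504 -0.12    0.1681] None
0.6 0 [ 0.4474 -0.14    0.1681] None
0.6 0.3 [ 0.4504 -0.16    0.1681] None
0.8 -0.3 [ 0.4331 -0.1147  0.1527] None
0.8 0 [ 0.4293 -0.14    0.1527] None
0.8 0.3 [ 0.4331 -0.1653  0.1527] None
1.0 -0.3 [ 0.419  -0.1103  0.134 ] None
1.0 0 [ 0.4145 -0.14    0.134 ] None
1.0 0.3 [ 0.419  -0.1697  0.134 ] None
```

View pics/c9.png

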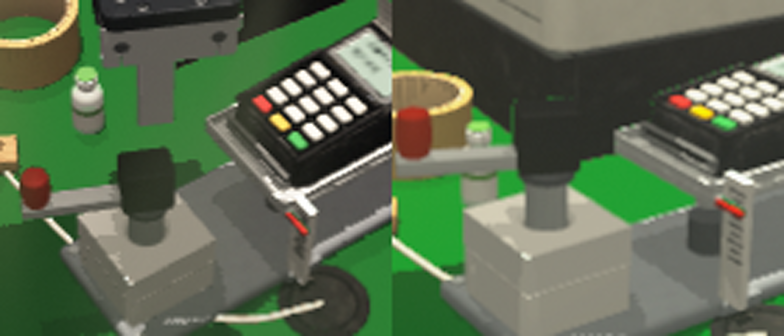

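```bash
python3 - <<'E'
from rig import robot
from h import *
C={'side':robot.camera_info('side'),'scene':robot.camera_info('scene')}
def onx(ci,uv,x):
    # vertical plane through (x,-.14) with normal at riser yaw .1
    n=np.array([np.cos(.1),np.sin(.1),0]);c,d=ray(ci,uv);return c+d*(n@(np.array([x,-.14,0])-c))/(n@d)
def meas(tag,n,k):
    x0,x1,y0,y1={'side':(382,400,285,318),'scene':(364,384,297,325)}[n]
    f=cv2.imread(f'pics/{n}{tag}.png')[y0:y1,x0:x1].astype(float);B,G,R=f[...,0],f[...,1],f[...,2]
    w=np.clip(R-np.maximum(G,B)-25,0,None) if k=='r' else np.clip(G-np.maximum(R,B)-12,0,None)
    nn,l,st,ce=cv2.connectedComponentsWithStats((w>0).astype(np.uint8))
    j=1+np.argmax(st[1:,4]);w=w*(l==j);yy,xx=np.mgrid[y0:y1,x0:x1]
    return (w*xx).sum()/w.sum(),(w*yy).sum()/w.sum()
for x in (.513,.515,.517,.519):
    print(x,*[ (n,k,t,onx(C[n],meas(t,n,k),x)[1:]) for n in C for k,t in (('g','0'),('g','6'),('r','8'),('r','9'))],sep='\n   ')
print('tri r9',tri(C['side'],meas('9','side','r'),C['scene'],meas('9','scene','r')))
# absolute check: drive head top corners (z .062), pixel read from crops c1,c2 (5x)
s=[(290+588-400 if 0 else 290+(588-400)/5,280+60/5),(290+(440-400)/5,280+137/5),(290+(685-400)/5,280+180/5),(290+(535-400)/5,280+258/5)]
t=[(285+(630-400)/5,265+98/5),(285+(453-400)/5,265+150/5),(285+(752-400)/5,265+182/5),(285+(570-400)/5,265+237/5)]
for a,b in zip(s,t): print(tri(C['scene'],a,C['side'],b))
E
```

```text
0.513
   ('side', 'g', '0', array([-0.1439,  0.0752]))
   ('side', 'g', '6', array([-0.1442,  0.0753]))
   ('side', 'r', '8', array([-0.1417,  0.0735]))
   ('side', 'r', '9', array([-0.142 ,  0.0735]))
   ('scene', 'g', '0', array([-0.1458,  0.0808]))
   ('scene', 'g', '6', array([-0.1458,  0.0809]))
   ('scene', 'r', '8', array([-0.1422,  0.0766]))
   ('scene', 'r', '9', array([-0.1426,  0.0767]))
0.515
   ('side', 'g', '0', array([-0.1417,  0.0739]))
   ('side', 'g', '6', array([-0.142 ,  0.0739]))
   ('side', 'r', '8', array([-0.1394,  0.0721]))
   ('side', 'r', '9', array([-0.1397,  0.0722]))
   ('scene', 'g', '0', array([-0.1436,  0.0772]))
   ('scene', 'g', '6', array([-0.1436,  0.0774]))
   ('scene', 'r', '8', array([-0.14 ,  0.073]))
   ('scene', 'r', '9', array([-0.1404,  0.0731]))
0.517
   ('side', 'g', '0', array([-0.1394,  0.0725]))
   ('side', 'g', '6', array([-0.1397,  0.0726]))
   ('side', 'r', '8', array([-0.1372,  0.0708]))
   ('side', 'r', '9', array([-0.1375,  0.0708]))
   ('scene', 'g', '0', array([-0.1414,  0.0736]))
   ('scene', 'g', '6', array([-0.1414,  0.0738
[... 172 characters left out ...]
g', '6', array([-0.1375,  0.0712]))
   ('side', 'r', '8', array([-0.1349,  0.0694]))
   ('side', 'r', '9', array([-0.1352,  0.0694]))
   ('scene', 'g', '0', array([-0.1392,  0.0701]))
   ('scene', 'g', '6', array([-0.1392,  0.0702]))
   ('scene', 'r', '8', array([-0.1356,  0.0658]))
   ('scene', 'r', '9', array([-0.1359,  0.0659]))
tri r9 (array([ 0.5154, -0.1396,  0.072 ]), np.float64(0.0004739698034376497))
(array([ 0.4618, -0.0562,  0.0649]), np.float64(0.001375699186277181))
(array([ 0.3965, -0.0616,  0.064 ]), np.float64(0.0011093835900204368))
(array([ 0.4659, -0.1214,  0.0632]), np.float64(0.0007613016111800156))
(array([ 0.4021, -0.1254,  0.0631]), np.float64(0.00020564786125665314))
```

```bash
python3 - <<'E'
from rig import robot
from h import *
C={n:robot.camera_info(n) for n in('side','scene')}
a=cv2.imread('pics/scene9.png');b=cv2.imread('pics/side9.png')
out={}
for n,im,(x0,x1,y0,y1) in [('scene',a,(265,300,280,315)),('side',b,(262,290,250,285))]:
    h=cv2.cvtColor(im,cv2.COLOR_BGR2HSV)[y0:y1,x0:x1]
    m=cv2.inRange(h,(0,130,40),(8,255,255))|cv2.inRange(h,(172,130,40),(180,255,255))
    ys,xs=np.nonzero(m);out[n]=(xs.mean()+x0,ys.mean()+y0);print(n,out[n],ys.min()+y0,ys.max()+y0,xs.min()+x0,xs.max()+x0,len(xs))
print('knob mid (expect z .117 home, .128 on face)',tri(C['scene'],out['scene'],C['side'],out['side']))
# stationary bystanders: difference with first picture
d=cv2.absdiff(cv2.imread('pics/scene0.png'),a).max(2)
for n,(x0,x1,y0,y1) in dict(stamp=(245,282,258,296),vial=(293,310,250,280),mouse=(265,335,368,415)).items(): print(n,d[y0:y1,x0:x1].mean(),(d[y0:y1,x0:x1]>60).mean())
cv2.imwrite('pics/full9.png',np.hstack([a[200:440,160:480],b[200:440,200:520]]))
E
```

```text
scene (np.float64(282.45631067961165), np.float64(296.22330097087377)) 290 304 278 286 103
side (np.float64(277.39285714285717), np.float64(266.59183673469386)) 258 275 272 283 196
knob mid (expect z .117 home, .128 on face) (array([ 0.3663, -0.0656,  0.1181]), np.float64(0.0008819921128563216))
stamp 9.357041251778094 0.016358463726884778
vial 10.701960784313725 0.00196078431372549
mouse 3.991793313069909 0.0
```

View pics/full9.png

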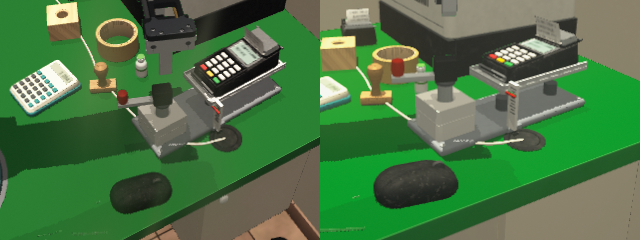

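The crank stands upright in the head with its knob at about 118 mm, where the home position should give 117 mm. The bystanders haven't moved and the pointer is on the band, so I'm handing in.

```bash
python3 - <<'E'
from rig import robot
s=robot.get_state();print(s['time'],s['force'])
print(robot.sign_off())
E
```

```text
16.2917 [-0.35188586 -0.16994546  0.23762025]
the job is handed in; nothing more can be done
None
```

The tray is raised so that its red pointer stands on the green band. The crank stands fully home in the drive head, with the gripper clear of it. I handed in at 16.3 s.

**What I did:** I took the crank from its holder and saw the square eye down the hole with the wrist camera. I lined the tip up with it, and it dropped home in one slow descent with no search needed. A light press to confirm the seat, set to stop at a 4 N change, peaked at about 12.6 N, and I eased off at once. I then turned the crank about 1.6 rad clockwise in steps, checking the pointer in the pictures near the end, and let go.

**Last checks:**
- **Crank:** the knob's middle measured 118 mm above the desk. Fully home should give 117 mm, and resting on the face would give 128 mm.
- **Bystanders:** the stamp, vial and mouse look unmoved compared with the first picture.
- **Pointer height:** the two estimates disagreed slightly. After removing a camera height error of about 1.8 mm, seen on the drive head's top, the pointer is at 70 mm. Measured against the band itself it sits about 1 mm low. Both are within the 5 mm band.
- **Side load:** while turning there was a side load of up to about 6 N and 1.6 N m on the wrist, probably from the crank sitting slightly tilted in the grip. It was gone once I let go.
- **Closer look:** I tried to get a flatter, closer wrist view of the pointer, but the arm could not reach that pose, so the pointer check rests on the two fixed cameras.

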